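# Check the washed glaze dispensers and set the clogged one aside

### The job

Three washed glaze dispensers stand in the rack with their plungers up, and one of them is clogged inside. Try the plungers with a gentle, slow push: press the two that run freely fully home and leave them in the rack; where the plunger turns stiff before it is home, stop pushing (20 N is too much) and stand that dispenser upright in the grey tray for cleaning. Leave everything else on the table where it is.

Things in the scene. Friction and masses are not known exactly. Their poses are not given: they have to be found in the camera images.
- rack: plywood block 110 x 270 x 50 mm (x, y, z) fixed to the table, with a row of three round pockets along its y axis (at y = -90, 0 and +90 mm), each 40 mm wide and 40 mm deep, in each of which one dispenser stands. Origin at the centre of its underside.
- tray: empty shallow grey tray, 150 x 150 mm, 28 mm tall, walls and floor 4 mm, fixed to the table. Origin at the centre of its underside.
- dispenser_a: one of three identical piston dispensers (like a fat syringe with a flat foot), about 0.2 kg: white barrel 36 mm across and 100 mm long with a cap 46 mm across as its top 6 mm, standing loose and upright in a rack pocket. Origin at the centre of its flat foot, z up the barrel. Which pocket it stands in varies.
- knob_a (a point): centre of the top face of dispenser_a's plunger knob, a black cylinder 28 mm across and 16 mm tall on a 10 mm steel rod; it comes straight up out of the barrel. The knob can be pressed from above, or pinched to lift the whole dispenser: the plunger does not come out of the barrel, and its friction exceeds the dispenser's weight.
- plunger_a (a joint): how far dispenser_a's plunger is pressed in, m: 0 drawn out (knob top 159.5 mm above the foot), 0.042 hard stop (knob underside 1.5 mm above the cap). Clear: steady 3.5 to 4 N, a soft seal adds 1 to 3 N in the last 3 mm. Clogged: begins alike, turns stiff in mid-stroke, rising 0.6 N per mm, goes solid about 14 mm further on; let go, it springs back some mm and stays.
- dispenser_b: one of three identical piston dispensers (like a fat syringe with a flat foot), about 0.2 kg: white barrel 36 mm across and 100 mm long with a cap 46 mm across as its top 6 mm, standing loose and upright in a rack pocket. Origin at the centre of its flat foot, z up the barrel. Which pocket it stands in varies.
- knob_b (a point): centre of the top face of dispenser_b's plunger knob, a black cylinder 28 mm across and 16 mm tall on a 10 mm steel rod; it comes straight up out of the barrel. The knob can be pressed from above, or pinched to lift the whole dispenser: the plunger does not come out of the barrel, and its friction exceeds the dispenser's weight.
- plunger_b (a joint): how far dispenser_b's plunger is pressed in, m: 0 drawn out (knob top 159.5 mm above the foot), 0.042 hard stop (knob underside 1.5 mm above the cap). Clear: steady 3.5 to 4 N, a soft seal adds 1 to 3 N in the last 3 mm. Clogged: begins alike, turns stiff in mid-stroke, rising 0.6 N per mm, goes solid about 14 mm further on; let go, it springs back some mm and stays.
- dispenser_c: one of three identical piston dispensers (like a fat syringe with a flat foot), about 0.2 kg: white barrel 36 mm across and 100 mm long with a cap 46 mm across as its top 6 mm, standing loose and upright in a rack pocket. Origin at the centre of its flat foot, z up the barrel. Which pocket it stands in varies.
- knob_c (a point): centre of the top face of dispenser_c's plunger knob, a black cylinder 28 mm across and 16 mm tall on a 10 mm steel rod; it comes straight up out of the barrel. The knob can be pressed from above, or pinched to lift the whole dispenser: the plunger does not come out of the barrel, and its friction exceeds the dispenser's weight.
- plunger_c (a joint): how far dispenser_c's plunger is pressed in, m: 0 drawn out (knob top 159.5 mm above the foot), 0.042 hard stop (knob underside 1.5 mm above the cap). Clear: steady 3.5 to 4 N, a soft seal adds 1 to 3 N in the last 3 mm. Clogged: begins alike, turns stiff in mid-stroke, rising 0.6 N per mm, goes solid about 14 mm further on; let go, it springs back some mm and stays.
- jar_tall: bystander, loose: glaze jar with a lid, 64 mm across, 110 mm tall; origin at the centre of its underside. Leave alone.
- jar_small: bystander, loose: small lidded glass jar, 48 mm across, 60 mm tall; origin at the centre of its underside. Leave alone.
- cup: bystander, loose: unglazed cup, 72 mm across, 75 mm tall; origin at the centre of its underside. Leave alone.
- bowl: bystander, loose: unglazed bowl, 110 mm across, 60 mm tall; origin at the centre of its underside. Leave alone.
- vase: bystander, loose: unglazed vase, 96 mm across, 125 mm tall; origin at the centre of its underside. Leave alone.
- spray_can: bystander, loose: aluminium spray can, 52 mm across, 160 mm tall; origin at the centre of its underside. Leave alone.
- brush: bystander, loose: paint brush lying on the table in front of the rack, its origin near the middle of its length. Leave alone.

How it is judged:
By the outcome, as a careful person would: the job done as asked, in the order asked, and still so for the second after the job is handed in, with the robot touching nothing.
It also fails if it takes over 61 s, if anything falls off the work surface, if the arm or the gripper's body presses on something with over 40 N, if the wrist force passes 120 N, or if a joint passes its speed limit or range.

### The arm

A 6-joint arm with a two-finger parallel gripper is mounted at the origin on the work surface. World frame = base frame: x ahead of the robot, y to its left, z up, the work surface at z = 0. Lengths are in mm, angles in degrees, forces in N, time in s.
With the tool pointing down it reaches from about 300 to 850 mm from the base axis. Payload 4.2 kg.
Tool frame: the origin (TCP) lies at the very end of the fingers, on their centre line; the grasp point (between the pads) lies 19 mm behind it (env.grip_depth is the distance from the TCP to the grasp point, in mm); z points along the fingers, y is the line along which they close (so a half turn about z gives the same grasp; the last joint's range is limited). The gripper opens to 91 mm and grips with 3 to 60 N. Pads are 32 mm wide; open, the fingers measure 118 mm over their backs; the gripper's body (76 mm by 178 mm) begins 60 mm behind the grasp point.
Start: joints at [-69.844, 18.312, 89.639, -0, 72.044, -1.146], TCP at [208.898, -535.728, 213.976] pointing down, gripper open.
Joint ranges: [-177.97, 177.97], [-48.28, 115.42], [12.27, 149.76], [-77.06, 257.06], [2.81, 150.46], [-146.56, 146.56]. Speed limits (degrees/s): [147.25, 147.25, 180, 180, 180, 180].

### API

Orientations are given as [roll, pitch, yaw] about the fixed x, y, z axes, in that order (R = Rz(yaw) Ry(pitch) Rx(roll)).
In Python, from workcell import env, cams gives the robot as it stands.
- The arm moves only by the tool apply_moves, never from a script. Its argument "deltas" is a list of rows, each a list of 5 numbers: the shift along the tool's x, y, z in m, then the turn about the tool's z in rad, then the opening, from -1 (shut) to 1 (fully open), so that 0 is half open. In form: [[tx, ty, tz, roll, gripper], ...]. A call has 1 to 5 rows; each row is the pose to reach, as a shift and turn from the pose commanded when the call began, along the tool's axes at that moment; what a row does not reach only later rows make up. A row lasts 1/10 s, in which the tool goes at most 50 mm and 8.59 degrees, less where a joint would pass 70% of its speed; a pose out of reach is approached as far as the arm can. A call with a gripper value outside its range is refused whole. The fingers move at their own pace and stop on an object; "grip_force" is the grip in N (left out, the last holds). Time passes only in rows, so rows that repeat a pose let the fingers close. It gives the time, the measured TCP pose, the force, the opening and the grip force at its end, in the units of the state.
- env.state(): the state, without advancing time (a new reading comes with each control period).
- cams.grab_frame(name): name is "scene" or "top"; returns the picture (420x560x3 uint8, blue, green, red); there is no depth.
- cams.get_calibration(name): a dict with "mtx" (3x3 intrinsics, pixels), "eye" and "attitude" of the camera in the world. Camera axes: x right, y down, z forward; pixel columns grow to the right and rows downward; lengths in mm; the calibration is good to about 2 mm. A picture is of the moment at which its call begins. get_calibration takes no time and is no camera call.
- env.job_done(): hands the job in; it is judged then, once.
The state is a dict: "time_s": time; "qpos": joint angles; "qvel": joint speeds; "effort": joint torques, N m; "ee_pos": TCP position; "ee_rot": TCP orientation; "force": force on the tool from outside, world axes, zero at the start; "torque": the same for the moment, N m; "gripper_width": finger opening in mm; "gripper_force": force on a finger pad.
Only numpy, scipy, OpenCV 4.12 (cv2) and the standard library are available. Lean on these libraries where they do the work, as an engineer would, in place of code of your own. Each camera call takes 0.05 s, during which the arm holds its last target. There are 200 camera calls.

## Working session

There is one attempt and no reset: what is moved stays moved. The work goes in short steps, Python scripts to look and compute and a tool call to move; the robot and the scene stay as the last step left them, time stands still between calls to the robot, and variables do not carry over. Pictures are saved under pics/ and viewed, at most 10 in all, crops included, and the job is handed in when it is done.

Besides the shell and the picture viewer there is one more tool, called after "Emit:" by a JSON object that holds its "method" and its "body". apply_moves: Moves the arm, as the interface text tells. Its arguments: {"type":"object","properties":{"deltas":{"type":"array"},"grip_force":{"type":"number"}},"required":["deltas"]}

```bash
mkdir -p pics; ls; python3 - <<'E'
from workcell import env,cams
import cv2
for n in("scene","top"):
    cv2.imwrite(f"pics/{n}0.png",cams.grab_frame(n)); print(n,cams.get_calibration(n))
print(env.state())
E
```

```text
pics
scene {'mtx': array([[414.63552465,   0.        , 283.90115139],
       [  0.        , 414.63552465, 205.38169122],
       [  0.        ,   0.        ,   1.        ]]), 'eye': array([1019.71714861, -376.17710767, 1115.99836091]), 'attitude': array([-147.44255386,    0.39781246,   44.58554634])}
top {'mtx': array([[394.91358825,   0.        , 275.6113487 ],
       [  0.        , 394.91358825, 207.85170637],
       [  0.        ,   0.        ,   1.        ]]), 'eye': array([406.62500668,  84.26204273, 959.31313906]), 'attitude': array([-1.68525780e+02,  2.37496534e-02, -9.30809077e+01])}
{'time_s': 0.1, 'qpos': array([-6.98445631e+01,  1.83479789e+01,  8.97001746e+01,  3.83417882e-04,
        7.20457912e+01, -1.14553984e+00]), 'qvel': array([ 0.0216175 , -0.08973967, -0.16762109, -0.00873728,  0.15051612,
       -0.00276064]), 'effort': array([-4.37577091e-04, -4.13335133e+01, -2.32510954e+01,  7.28811231e-02,
        4.21884586e-02, -5.45508692e-05]), 'ee_pos': array([ 208.72307685, -535.27583736,  213.1992266 ]), 'ee_rot': array([-1.79906081e+02, -2.24263072e-03,  2.13008564e+01]), 'force': array([ 0.19302823, -0.26236801, -0.5676151 ]), 'torque': array([ 0.00182433, -0.04511351,  0.01651272]), 'gripper_force': 0.0, 'gripper_width': 91.46963305999003}
```

View pics/scene0.png

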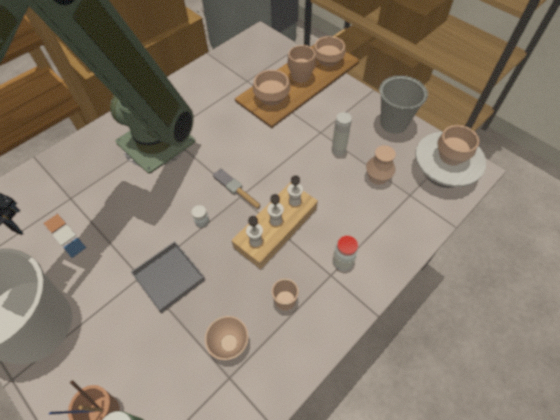

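View pics/top0.png

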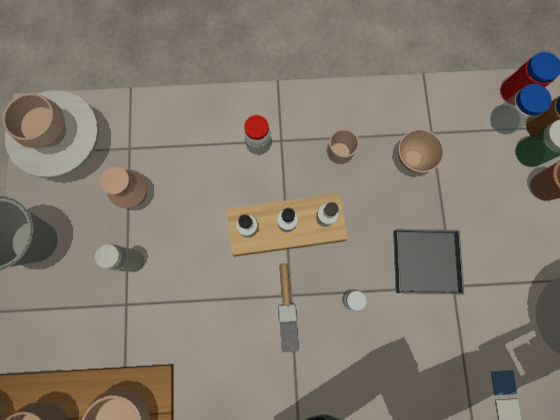

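The scene view shows the knobs near (295,181), (275,200) and (253,221), with the tray near (168,277). In the top view the knobs are near (245,221), (288,215) and (331,210), and the tray is near (428,262). Next I'll enlarge these areas.

```bash
python3 - <<'E'
import cv2,numpy as np
def crop(n,x,y,w,h,k):
    return cv2.resize(cv2.imread(f"pics/{n}0.png")[y:y+h,x:x+w],None,fx=k,fy=k,interpolation=cv2.INTER_CUBIC)
cv2.imwrite("pics/c1.png",np.vstack([crop("top",225,190,130,70,6)[:, :780]]))
cv2.imwrite("pics/c2.png",crop("scene",225,165,110,100,6))
cv2.imwrite("pics/c3.png",np.hstack([crop("top",385,220,95,80,4),crop("scene",125,235,90,80,4)]))
E
```

```text
(no output)
```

View pics/c1.png

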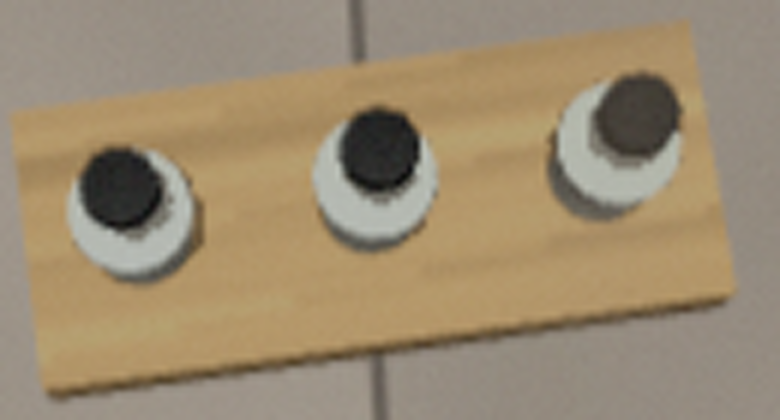

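View pics/c2.png

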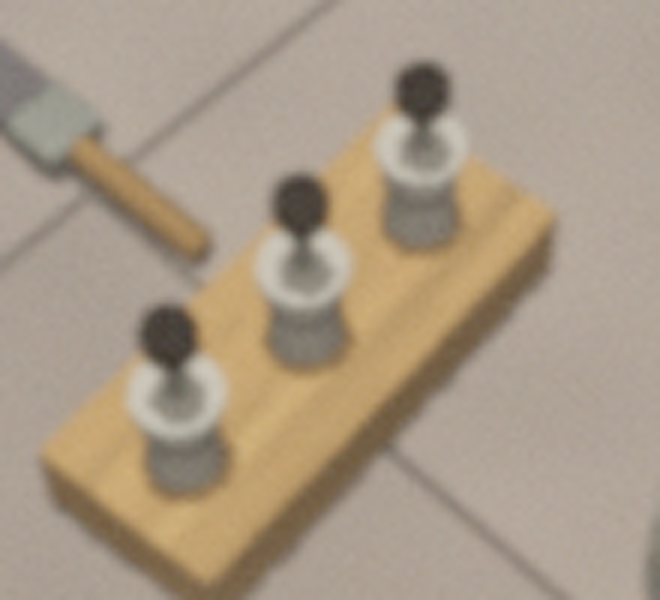

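View pics/c3.png

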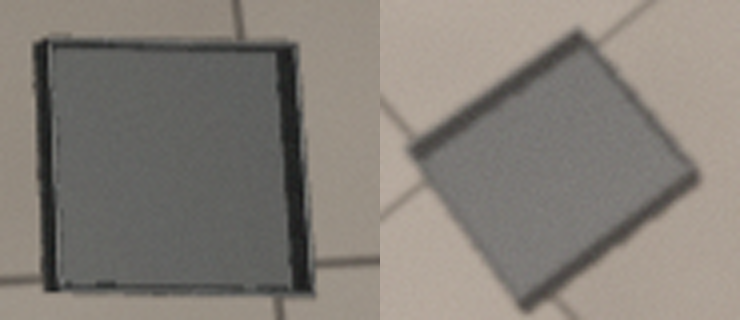

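Crop readings (pixels in the enlarged crops):

| Item | Top view | Scene view |
|---|---|---|
| Knob tops | (119,185), (380,148), (640,112) | (422,86), (300,200), (168,331) |

I also read the rack and tray corners and will triangulate all of them.

```bash
cat > tri.py <<'E'
from workcell import cams
import cv2,numpy as np
from scipy.spatial.transform import Rotation as Rn
def P(n):
    c=cams.get_calibration(n); R=Rn.from_euler('xyz',c['attitude'],degrees=True).as_matrix().T
    return c['mtx']@np.c_[R,-R@c['eye']]
PT,PS=P("top"),P("scene")
def tri(a,b):
    X=cv2.triangulatePoints(PT,PS,np.array(a,float).T,np.array(b,float).T); X=(X[:3]/X[3]).T
    e=[np.abs((lambda q:q[:,:2]/q[:,2:])(np.c_[X,np.ones(len(X))]@p.T)-np.array(o)).max(1).round(2) for p,o in((PT,a),(PS,b))]
    return X.round(1),e
def un(p,k,o): return (np.array(p,float)+.5)/k-.5+o
E
python3 - <<'E'
from tri import *
a=un([(119,185),(380,148),(640,112), (121,215),(374,180),(618,144), (12,112),(688,22),(735,292),(48,392)],6,(225,190))
b=un([(422,86),(300,200),(168,331), (422,148),(303,267),(177,396), (555,213),(210,590),(42,457),(390,105)],6,(225,165))
print(*tri(a,b))
a=un([(37,40),(298,43),(313,293),(46,291)],4,(385,220))
b=un([(320,178),(145,312),(28,150),(202,30)],4,(125,235))
X,e=tri(a,b);print(X,X.mean(0),e)
E
```

```text
[[545.7 140.8 158.6]
 [553.   51.4 164.4]
 [560.7 -38.4 164. ]
 [544.2 144.2 102. ]
 [552.3  51.9 104.9]
 [560.7 -38.5 104.8]
 [596.  189.4  49.2]
 [619.7 -78.7  43.3]
 [511.  -87.6  44.6]
 [486.6 179.6  47.1]] [array([0.24, 0.03, 0.13, 0.38, 0.  , 0.11, 0.22, 0.03, 0.01, 0.05]), array([0.18, 0.02, 0.11, 0.3 , 0.  , 0.09, 0.18, 0.02, 0.01, 0.04])]
[[ 529.9 -212.     3.8]
 [ 521.3 -361.8   14.7]
 [ 372.5 -347.7   23.2]
 [ 380.  -198.8   12.5]] [ 450.925 -280.075   13.55 ] [array([0.38, 1.34, 0.14, 0.88]), array([0.36, 1.37, 0.13, 0.77])]
```

Emit:
{"method": "apply_moves", "body": {"deltas": [[0.034,-0.0224,-0.01,0,-1],[0.068,-0.0447,-0.02,0,-1],[0.102,-0.0671,-0.02,0,-1],[0.136,-0.0894,-0.02,0,-1],[0.17,-0.1118,-0.02,0,-1]], "grip_force": 20}}

```text
time_s: 0.6
ee_pos: [327.2, -368.3, 233.7]
ee_rot: [-180.0, 0.0, 21.3]
force: [0.9, -0.7, -0.7]
gripper_width: 54.4
gripper_force: 0.0
```

Emit:
{"method": "apply_moves", "body": {"deltas": [[0.034,-0.0224,0,0,-1],[0.068,-0.0447,0,0,-1],[0.102,-0.0671,0,0,-1],[0.136,-0.0894,0,0,-1],[0.17,-0.1118,0,0,-1]]}}

```text
time_s: 1.1
ee_pos: [444.9, -202.3, 233.7]
ee_rot: [-180.0, 0.0, 21.3]
force: [0.9, -0.3, -0.0]
gripper_width: 14.3
gripper_force: 0.0
```

Emit:
{"method": "apply_moves", "body": {"deltas": [[0.034,-0.0224,0,0,-1],[0.068,-0.0447,0,0,-1],[0.102,-0.0671,0,0,-1],[0.136,-0.0894,0,0,-1],[0.17,-0.1118,0,0,-1]]}}

```text
time_s: 1.6
ee_pos: [562.7, -36.4, 233.5]
ee_rot: [-180.0, 0.0, 21.3]
force: [0.7, 0.1, -0.3]
gripper_width: 0.3
gripper_force: 0.0
```

Emit:
{"method": "apply_moves", "body": {"deltas": [[0,0,0,0.145,-1],[0,0,0,0.288,-1],[0,0,0,0.288,-1],[0,0,0,0.288,-1]]}}

```text
time_s: 2.0
ee_pos: [562.0, -38.0, 233.6]
ee_rot: [-180.0, 0.0, 5.0]
force: [0.2, -0.0, 0.0]
gripper_width: 0.4
gripper_force: 0.0
```

Emit:
{"method": "apply_moves", "body": {"deltas": [[-0.001,0,0.02,0,-1],[-0.001,0,0.04,0,-1],[-0.001,0,0.055,0,-1],[-0.001,0,0.058,0,-1],[-0.001,0,0.06,0,-1]]}}

```text
time_s: 2.5
ee_pos: [561.2, -38.3, 174.0]
ee_rot: [180.0, 0.0, 4.8]
force: [-0.6, -0.5, 0.3]
gripper_width: 0.4
gripper_force: 0.0
```

Emit:
{"method": "apply_moves", "body": {"deltas": [[0,0,0.001,0,-1],[0,0,0.002,0,-1],[0,0,0.003,0,-1],[0,0,0.004,0,-1],[0,0,0.005,0,-1]]}}

```text
time_s: 3.0
ee_pos: [561.3, -38.0, 169.1]
ee_rot: [180.0, -0.0, 4.8]
force: [0.1, 0.1, -0.1]
gripper_width: 0.3
gripper_force: 0.0
```

Emit:
{"method": "apply_moves", "body": {"deltas": [[0,0,0.001,0,-1],[0,0,0.002,0,-1],[0,0,0.003,0,-1],[0,0,0.004,0,-1],[0,0,0.005,0,-1]]}}

```text
time_s: 3.5
ee_pos: [561.3, -38.1, 164.1]
ee_rot: [180.0, -0.0, 4.8]
force: [-0.4, -0.4, 2.8]
gripper_width: 0.3
gripper_force: 1.5
```

Emit:
{"method": "apply_moves", "body": {"deltas": [[0,0,0.001,0,-1],[0,0,0.002,0,-1],[0,0,0.003,0,-1],[0,0,0.004,0,-1],[0,0,0.005,0,-1]]}}

```text
time_s: 4.0
ee_pos: [561.3, -38.0, 158.9]
ee_rot: [180.0, -0.0, 4.8]
force: [0.4, 0.4, 2.2]
gripper_width: 0.2
gripper_force: 1.5
```

Emit:
{"method": "apply_moves", "body": {"deltas": [[0,0,0.001,0,-1],[0,0,0.002,0,-1],[0,0,0.003,0,-1],[0,0,0.004,0,-1],[0,0,0.005,0,-1]]}}

```text
time_s: 4.5
ee_pos: [561.2, -38.1, 153.9]
ee_rot: [180.0, -0.0, 4.8]
force: [0.0, -0.0, 4.3]
gripper_width: 0.3
gripper_force: 1.5
```

Emit:
{"method": "apply_moves", "body": {"deltas": [[0,0,0.001,0,-1],[0,0,0.002,0,-1],[0,0,0.003,0,-1],[0,0,0.004,0,-1],[0,0,0.005,0,-1]]}}

```text
time_s: 5.0
ee_pos: [561.2, -38.1, 148.9]
ee_rot: [180.0, -0.0, 4.8]
force: [-0.2, 0.9, 3.4]
gripper_width: 0.4
gripper_force: 1.5
```

Emit:
{"method": "apply_moves", "body": {"deltas": [[0,0,0.001,0,-1],[0,0,0.002,0,-1],[0,0,0.003,0,-1],[0,0,0.004,0,-1],[0,0,0.005,0,-1]]}}

```text
time_s: 5.5
ee_pos: [561.2, -38.1, 143.9]
ee_rot: [180.0, -0.0, 4.8]
force: [-0.0, -0.6, 3.6]
gripper_width: 0.2
gripper_force: 1.5
```

Emit:
{"method": "apply_moves", "body": {"deltas": [[0,0,0.001,0,-1],[0,0,0.002,0,-1],[0,0,0.003,0,-1],[0,0,0.004,0,-1],[0,0,0.005,0,-1]]}}

```text
time_s: 6.0
ee_pos: [561.2, -38.1, 138.9]
ee_rot: [180.0, -0.0, 4.8]
force: [0.2, -0.6, 2.4]
gripper_width: 0.3
gripper_force: 1.5
```

Emit:
{"method": "apply_moves", "body": {"deltas": [[0,0,0.001,0,-1],[0,0,0.002,0,-1],[0,0,0.003,0,-1],[0,0,0.004,0,-1],[0,0,0.005,0,-1]]}}

```text
time_s: 6.5
ee_pos: [561.2, -38.1, 133.9]
ee_rot: [180.0, -0.0, 4.8]
force: [0.4, -0.4, 2.4]
gripper_width: 0.3
gripper_force: 1.5
```

Emit:
{"method": "apply_moves", "body": {"deltas": [[0,0,0.0007,0,-1],[0,0,0.0014,0,-1],[0,0,0.0021,0,-1],[0,0,0.0028,0,-1],[0,0,0.0035,0,-1]]}}

```text
time_s: 7.0
ee_pos: [561.3, -38.1, 130.5]
ee_rot: [180.0, -0.0, 4.8]
force: [0.2, 0.5, 4.0]
gripper_width: 0.5
gripper_force: 2.2
```

Emit:
{"method": "apply_moves", "body": {"deltas": [[0,0,0.0005,0,-1],[0,0,0.001,0,-1],[0,0,0.0015,0,-1],[0,0,0.0018,0,-1],[0,0,0.002,0,-1]]}}

```text
time_s: 7.5
ee_pos: [561.3, -38.1, 128.7]
ee_rot: [180.0, -0.0, 4.8]
force: [-0.3, 0.6, 6.0]
gripper_width: 0.4
gripper_force: 2.7
```

Emit:
{"method": "apply_moves", "body": {"deltas": [[0,0,0.0003,0,-1],[0,0,0.0006,0,-1],[0,0,0.0008,0,-1]]}}

```text
time_s: 7.8
ee_pos: [561.3, -38.1, 128.0]
ee_rot: [180.0, -0.0, 4.8]
force: [-0.9, -0.2, 6.8]
gripper_width: 0.4
gripper_force: 3.0
```

Emit:
{"method": "apply_moves", "body": {"deltas": [[0,0,0.0002,0,-1],[0,0,0.0004,0,-1],[0,0,0.0006,0,-1],[0,0,0.0008,0,-1]]}}

```text
time_s: 8.2
ee_pos: [561.4, -38.1, 127.8]
ee_rot: [180.0, -0.1, 4.8]
force: [-1.7, -0.3, 9.4]
gripper_width: 0.4
gripper_force: 4.8
```

Emit:
{"method": "apply_moves", "body": {"deltas": [[0,0,0.0003,0,-1],[0,0,0.0006,0,-1],[0,0,0.0006,0,-1]]}}

```text
time_s: 8.5
ee_pos: [561.6, -38.1, 127.7]
ee_rot: [180.0, -0.1, 4.8]
force: [-1.7, 0.2, 11.2]
gripper_width: 0.4
gripper_force: 5.8
```

Emit:
{"method": "apply_moves", "body": {"deltas": [[0,0,-0.02,0,-1],[0,0,-0.05,0,-1],[0,-0.01,-0.063,0,-1],[0,-0.05,-0.063,0,-1],[0,-0.09,-0.063,0,-1]]}}

```text
time_s: 9.0
ee_pos: [553.2, 52.6, 188.9]
ee_rot: [-180.0, 0.0, 4.7]
force: [0.1, 0.5, -1.0]
gripper_width: 0.7
gripper_force: 0.0
```

Emit:
{"method": "apply_moves", "body": {"deltas": [[0,0,0.0,0,-1],[0,0,0.012,0,-1],[0,0,0.016,0,-1],[0,0,0.018,0,-1],[0,0,0.019,0,-1]]}}

```text
time_s: 9.5
ee_pos: [553.5, 50.7, 169.5]
ee_rot: [180.0, 0.1, 4.7]
force: [0.7, -0.3, -0.4]
gripper_width: 0.3
gripper_force: 0.0
```

Emit:
{"method": "apply_moves", "body": {"deltas": [[0,0,0.001,0,-1],[0,0,0.002,0,-1],[0,0,0.003,0,-1],[0,0,0.004,0,-1],[0,0,0.005,0,-1]]}}

```text
time_s: 10.0
ee_pos: [553.9, 51.5, 165.5]
ee_rot: [180.0, -0.0, 4.8]
force: [-0.3, -0.0, 3.4]
gripper_width: 0.2
gripper_force: 1.5
```

Emit:
{"method": "apply_moves", "body": {"deltas": [[0,0,0.001,0,-1],[0,0,0.002,0,-1],[0,0,0.003,0,-1],[0,0,0.004,0,-1],[0,0,0.005,0,-1]]}}

```text
time_s: 10.5
ee_pos: [553.7, 51.6, 160.1]
ee_rot: [180.0, -0.0, 4.8]
force: [-1.0, 0.1, 3.2]
gripper_width: 0.4
gripper_force: 1.5
```

Emit:
{"method": "apply_moves", "body": {"deltas": [[0,0,0.001,0,-1],[0,0,0.002,0,-1],[0,0,0.003,0,-1],[0,0,0.004,0,-1],[0,0,0.005,0,-1]]}}

```text
time_s: 11.0
ee_pos: [553.7, 51.6, 155.1]
ee_rot: [180.0, -0.0, 4.8]
force: [-0.2, -1.0, 3.1]
gripper_width: 0.6
gripper_force: 1.5
```

Emit:
{"method": "apply_moves", "body": {"deltas": [[0,0,0.001,0,-1],[0,0,0.002,0,-1],[0,0,0.003,0,-1],[0,0,0.004,0,-1],[0,0,0.005,0,-1]]}}

```text
time_s: 11.5
ee_pos: [553.7, 51.6, 150.2]
ee_rot: [180.0, -0.0, 4.8]
force: [-1.3, -0.0, 3.7]
gripper_width: 0.5
gripper_force: 1.5
```

Emit:
{"method": "apply_moves", "body": {"deltas": [[0,0,0.001,0,-1],[0,0,0.002,0,-1],[0,0,0.003,0,-1],[0,0,0.004,0,-1],[0,0,0.005,0,-1]]}}

```text
time_s: 12.0
ee_pos: [553.7, 51.6, 145.1]
ee_rot: [180.0, 0.0, 4.8]
force: [-0.5, -0.1, 3.5]
gripper_width: 0.2
gripper_force: 1.5
```

Emit:
{"method": "apply_moves", "body": {"deltas": [[0,0,0.001,0,-1],[0,0,0.002,0,-1],[0,0,0.003,0,-1],[0,0,0.004,0,-1],[0,0,0.005,0,-1]]}}

```text
time_s: 12.5
ee_pos: [553.7, 51.6, 140.1]
ee_rot: [180.0, -0.0, 4.8]
force: [0.2, 0.1, 3.6]
gripper_width: 0.2
gripper_force: 1.5
```

Emit:
{"method": "apply_moves", "body": {"deltas": [[0,0,0.001,0,-1],[0,0,0.002,0,-1],[0,0,0.003,0,-1],[0,0,0.004,0,-1],[0,0,0.005,0,-1]]}}

```text
time_s: 13.0
ee_pos: [553.7, 51.6, 135.2]
ee_rot: [180.0, -0.0, 4.8]
force: [-0.3, 0.0, 2.8]
gripper_width: 0.4
gripper_force: 1.5
```

Emit:
{"method": "apply_moves", "body": {"deltas": [[0,0,0.0008,0,-1],[0,0,0.0016,0,-1],[0,0,0.0024,0,-1],[0,0,0.0032,0,-1],[0,0,0.004,0,-1]]}}

```text
time_s: 13.5
ee_pos: [553.7, 51.6, 131.2]
ee_rot: [180.0, -0.0, 4.8]
force: [-0.4, -0.0, 4.0]
gripper_width: 0.7
gripper_force: 1.5
```

Emit:
{"method": "apply_moves", "body": {"deltas": [[0,0,0.0006,0,-1],[0,0,0.0012,0,-1],[0,0,0.0018,0,-1],[0,0,0.0024,0,-1],[0,0,0.0028,0,-1]]}}

```text
time_s: 14.0
ee_pos: [553.8, 51.6, 128.7]
ee_rot: [180.0, -0.0, 4.8]
force: [0.0, -1.0, 5.6]
gripper_width: 0.6
gripper_force: 2.8
```

Emit:
{"method": "apply_moves", "body": {"deltas": [[0,0,0.0003,0,-1],[0,0,0.0006,0,-1],[0,0,0.0009,0,-1],[0,0,0.0012,0,-1],[0,0,0.0012,0,-1]]}}

```text
time_s: 14.5
ee_pos: [553.9, 51.5, 127.8]
ee_rot: [180.0, -0.1, 4.8]
force: [-0.4, -1.6, 6.6]
gripper_width: 0.6
gripper_force: 3.5
```

Emit:
{"method": "apply_moves", "body": {"deltas": [[0,0,0.0003,0,-1],[0,0,0.0006,0,-1],[0,0,0.0009,0,-1],[0,0,0.0011,0,-1]]}}

```text
time_s: 14.9
ee_pos: [554.3, 51.5, 127.8]
ee_rot: [180.0, -0.1, 4.8]
force: [-1.9, -1.4, 13.1]
gripper_width: 0.4
gripper_force: 6.6
```

Emit:
{"method": "apply_moves", "body": {"deltas": [[0,0,-0.02,0,-1],[0,0,-0.05,0,-1],[0,-0.01,-0.063,0,-1],[0,-0.05,-0.063,0,-1],[0,-0.09,-0.063,0,-1]]}}

```text
time_s: 15.4
ee_pos: [545.8, 142.0, 188.9]
ee_rot: [-180.0, 0.0, 4.7]
force: [-0.4, 0.4, -0.2]
gripper_width: 0.7
gripper_force: 0.0
```

Emit:
{"method": "apply_moves", "body": {"deltas": [[0,0,0.0,0,-1],[0,0,0.012,0,-1],[0,0,0.016,0,-1],[0,0,0.018,0,-1],[0,0,0.019,0,-1]]}}

```text
time_s: 15.9
ee_pos: [546.0, 140.3, 169.4]
ee_rot: [180.0, 0.1, 4.7]
force: [-0.3, -0.2, 0.5]
gripper_width: 0.5
gripper_force: 0.0
```

Emit:
{"method": "apply_moves", "body": {"deltas": [[0,0,0.001,0,-1],[0,0,0.002,0,-1],[0,0,0.003,0,-1],[0,0,0.004,0,-1],[0,0,0.005,0,-1]]}}

```text
time_s: 16.4
ee_pos: [546.2, 141.3, 165.1]
ee_rot: [180.0, -0.0, 4.8]
force: [-0.4, 0.5, -0.0]
gripper_width: 0.4
gripper_force: 0.0
```

Emit:
{"method": "apply_moves", "body": {"deltas": [[0,0,0.001,0,-1],[0,0,0.002,0,-1],[0,0,0.003,0,-1],[0,0,0.004,0,-1],[0,0,0.005,0,-1]]}}

```text
time_s: 16.9
ee_pos: [546.3, 141.4, 160.6]
ee_rot: [-180.0, -0.0, 4.8]
force: [-0.2, -1.4, 3.0]
gripper_width: 0.3
gripper_force: 1.5
```

Emit:
{"method": "apply_moves", "body": {"deltas": [[0,0,0.001,0,-1],[0,0,0.002,0,-1],[0,0,0.003,0,-1],[0,0,0.004,0,-1],[0,0,0.005,0,-1]]}}

```text
time_s: 17.4
ee_pos: [546.2, 141.3, 155.1]
ee_rot: [180.0, -0.0, 4.8]
force: [-0.2, -0.4, 3.1]
gripper_width: 0.4
gripper_force: 1.5
```

Emit:
{"method": "apply_moves", "body": {"deltas": [[0,0,0.001,0,-1],[0,0,0.002,0,-1],[0,0,0.003,0,-1],[0,0,0.004,0,-1],[0,0,0.005,0,-1]]}}

```text
time_s: 17.9
ee_pos: [546.3, 141.3, 150.3]
ee_rot: [-180.0, -0.0, 4.8]
force: [-1.3, 0.8, 3.2]
gripper_width: 0.8
gripper_force: 2.6
```

Emit:
{"method": "apply_moves", "body": {"deltas": [[0,0,0.0007,0,-1],[0,0,0.0014,0,-1],[0,0,0.002,0,-1],[0,0,0.002,0,-1]]}}

```text
time_s: 18.3
ee_pos: [546.3, 141.3, 148.4]
ee_rot: [180.0, -0.0, 4.8]
force: [0.5, 0.2, 5.9]
gripper_width: 0.5
gripper_force: 2.7
```

Emit:
{"method": "apply_moves", "body": {"deltas": [[0,0,-0.015,0,-1],[0,0,-0.035,0,0.1],[0,0,-0.035,0,0.1],[0,0,-0.035,0,0.1],[0,0,-0.035,0,0.1]], "grip_force": 25}}

```text
time_s: 18.8
ee_pos: [545.3, 141.1, 181.7]
ee_rot: [180.0, 0.1, 4.8]
force: [0.0, 0.4, 0.2]
gripper_width: 29.9
gripper_force: 0.0
```

Emit:
{"method": "apply_moves", "body": {"deltas": [[0,0,0,0,0.1],[0,0,0,0,0.1],[0,0,0,0,0.1],[0,0,0,0,0.1]]}}

```text
time_s: 19.2
ee_pos: [546.1, 141.3, 182.9]
ee_rot: [180.0, 0.0, 4.8]
force: [-0.2, 0.3, -0.5]
gripper_width: 50.1
gripper_force: 0.0
```

```bash
python3 - <<'E'
from workcell import env,cams
import cv2
s=cams.grab_frame("scene");cv2.imwrite("pics/scene1.png",s)
print(env.state()["ee_pos"],env.state()["gripper_width"])
cv2.imwrite("pics/s1c.png",cv2.resize(s[140:270,210:340],None,fx=4.5,fy=4.5,interpolation=cv2.INTER_CUBIC))
E
```

```text
[546.10172065 141.3215355  182.97868692] 49.99430038331413
```

View pics/s1c.png

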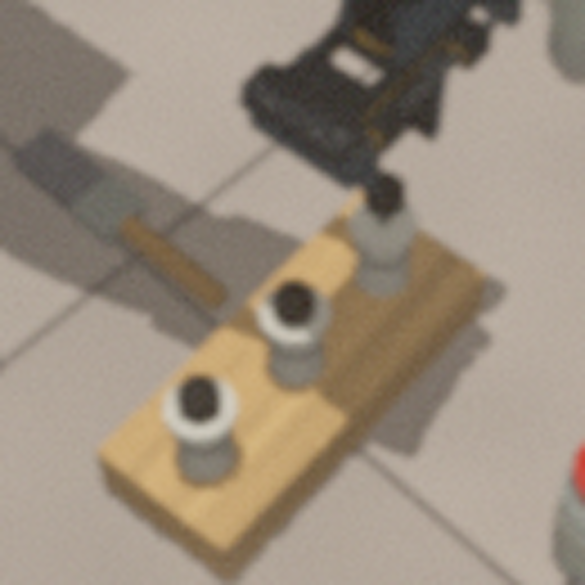

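The two free plungers, at (295,305) and (200,400) in the crop, are home. The stiff one at (385,195) still stands partly out, under the open gripper.

Emit:
{"method": "apply_moves", "body": {"deltas": [[0,0,0.015,0,0.1],[0,0,0.03,0,0.1],[0,0,0.044,0,0.1],[0,0,0.054,0,0.1],[0,0,0.056,0,0.1]]}}

```text
time_s: 19.75
ee_pos: [545.4, 141.1, 125.9]
ee_rot: [180.0, 0.1, 4.8]
force: [-0.4, -0.0, 0.1]
gripper_width: 50.2
gripper_force: 0.0
```

Emit:
{"method": "apply_moves", "body": {"deltas": [[0,0,0,0,-0.2],[0,0,0,0,-0.3],[0,0,0,0,-0.4],[0,0,0,0,-0.6],[0,0,0,0,-0.8]]}}

```text
time_s: 20.25
ee_pos: [546.6, 141.4, 127.8]
ee_rot: [-180.0, -0.1, 4.8]
force: [0.6, 0.1, 2.7]
gripper_width: 27.0
gripper_force: 25.0
```

Emit:
{"method": "apply_moves", "body": {"deltas": [[0,0,0,0,-0.8],[0,0,0,0,-0.8],[0,0,0,0,-0.8]]}}

```text
time_s: 20.55
ee_pos: [546.6, 141.4, 127.8]
ee_rot: [-180.0, -0.1, 4.8]
force: [0.0, 0.0, 5.8]
gripper_width: 27.2
gripper_force: 25.0
```

Emit:
{"method": "apply_moves", "body": {"deltas": [[0,0,-0.01,0,-0.8],[0,0,-0.022,0,-0.8],[0,0,-0.036,0,-0.8],[0,0,-0.05,0,-0.8],[0,0,-0.06,0,-0.8]]}}

```text
time_s: 21.05
ee_pos: [546.2, 141.3, 188.4]
ee_rot: [180.0, -0.0, 4.8]
force: [0.5, 0.0, -3.1]
gripper_width: 27.2
gripper_force: 25.0
```

Emit:
{"method": "apply_moves", "body": {"deltas": [[0,0,-0.02,0,-0.8],[0,0,-0.04,0,-0.8],[0,0,-0.06,0,-0.8],[0,0,-0.072,0,-0.8],[0,0,-0.08,0,-0.8]]}}

```text
time_s: 21.55
ee_pos: [546.2, 141.3, 268.2]
ee_rot: [180.0, -0.0, 4.8]
force: [0.5, -0.5, -1.9]
gripper_width: 27.9
gripper_force: 25.0
```

```bash
python3 - <<'E'
from workcell import env,cams
import cv2,numpy as np
s=cams.grab_frame("scene");t=cams.grab_frame("top")
print(env.state()["ee_pos"],env.state()["gripper_width"])
f=lambda i:cv2.resize(i,None,fx=3,fy=3,interpolation=cv2.INTER_CUBIC)
cv2.imwrite("pics/s2c.png",np.hstack([f(s[60:260,210:340]),f(t[130:330,180:310])]))
E
```

```text
[546.42562164 141.37120775 267.90808909] 27.108040665157176
```

View pics/s2c.png

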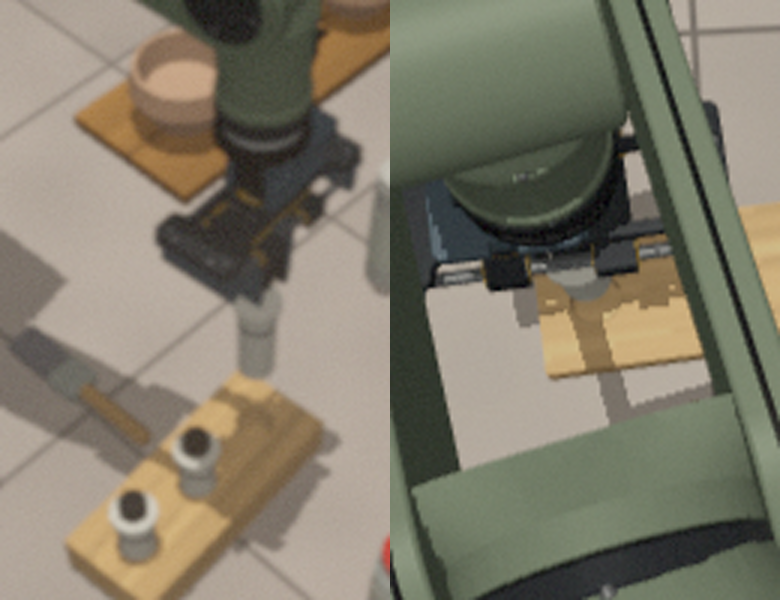

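Emit:
{"method": "apply_moves", "body": {"deltas": [[-0.006,0.019,0,0,-0.8],[-0.015,0.047,0,0,-0.8],[-0.025,0.079,0,0,-0.8],[-0.035,0.111,0,0,-0.8],[-0.045,0.143,0,0,-0.8]]}}

```text
time_s: 22.15
ee_pos: [512.2, -6.1, 265.9]
ee_rot: [-180.0, 0.1, 4.8]
force: [0.0, -0.5, -2.8]
gripper_width: 27.3
gripper_force: 25.0
```

Emit:
{"method": "apply_moves", "body": {"deltas": [[-0.01,0.032,0,0,-0.8],[-0.02,0.064,0,0,-0.8],[-0.03,0.096,0,0,-0.8],[-0.04,0.128,0,0,-0.8],[-0.05,0.16,0,0,-0.8]]}}

```text
time_s: 22.65
ee_pos: [475.8, -169.6, 266.0]
ee_rot: [-179.9, 0.1, 4.8]
force: [0.3, -0.2, -2.1]
gripper_width: 27.4
gripper_force: 25.0
```

Emit:
{"method": "apply_moves", "body": {"deltas": [[-0.01,0.032,0,0,-0.8],[-0.018,0.06,0,0,-0.8],[-0.026,0.083,0,0,-0.8],[-0.031,0.099,0,0,-0.8],[-0.035,0.109,0,0,-0.8]]}}

```text
time_s: 23.15
ee_pos: [450.2, -281.1, 265.9]
ee_rot: [-179.9, 0.1, 4.7]
force: [-0.7, 0.1, -2.0]
gripper_width: 27.1
gripper_force: 25.0
```

Emit:
{"method": "apply_moves", "body": {"deltas": [[0,0,0.01,0,-0.8],[0,0,0.03,0,-0.8],[0,0,0.05,0,-0.8],[0,0,0.07,0,-0.8],[0,0,0.085,0,-0.8]]}}

```text
time_s: 23.65
ee_pos: [450.4, -278.3, 179.8]
ee_rot: [-179.9, 0.1, 4.9]
force: [-1.3, -0.8, -1.3]
gripper_width: 27.4
gripper_force: 25.0
```

```bash
python3 - <<'E'
from workcell import env,cams
import cv2,numpy as np
s=cams.grab_frame("scene");t=cams.grab_frame("top")
e=env.state();print(e["ee_pos"],e["gripper_width"],e["force"])
f=lambda i:cv2.resize(i,None,fx=3,fy=3,interpolation=cv2.INTER_CUBIC)
cv2.imwrite("pics/s3c.png",np.hstack([f(s[150:320,100:230]),f(t[180:350,370:500])]))
E
```

```text
[ 449.49345075 -277.86416131  179.07596264] 27.026165041805182 [-0.73115126  0.0620219  -1.30899477]
```

View pics/s3c.png

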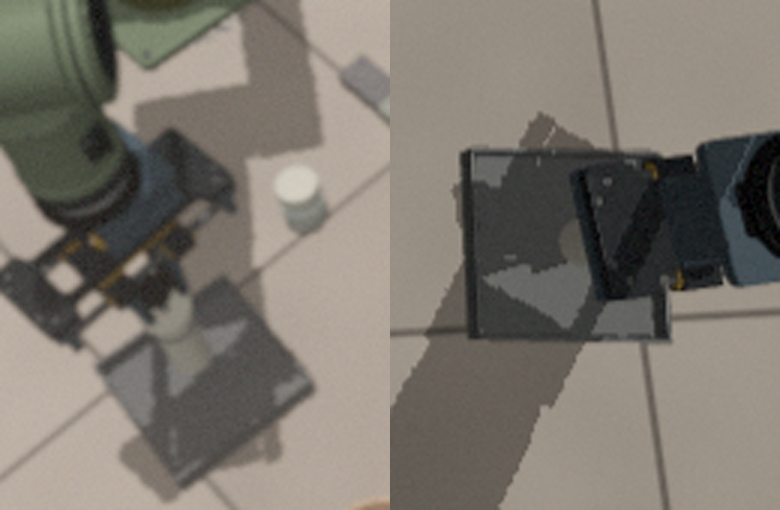

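The dispenser hangs upright over the tray, within its walls in both views. I'm lowering it now.

Emit:
{"method": "apply_moves", "body": {"deltas": [[0,0,0.012,0,-0.8],[0,0,0.026,0,-0.8],[0,0,0.038,0,-0.8],[0,0,0.046,0,-0.8],[0,0,0.05,0,-0.8]]}}

```text
time_s: 24.25
ee_pos: [450.9, -279.9, 131.4]
ee_rot: [-180.0, 0.0, 4.8]
force: [0.1, -0.4, -1.7]
gripper_width: 27.1
gripper_force: 25.0
```

Emit:
{"method": "apply_moves", "body": {"deltas": [[0,0,0.001,0,-0.8],[0,0,0.002,0,-0.8],[0,0,0.003,0,-0.8],[0,0,0.004,0,-0.8]]}}

```text
time_s: 24.65
ee_pos: [451.3, -280.3, 128.5]
ee_rot: [180.0, -0.0, 4.8]
force: [-0.3, 0.1, -2.0]
gripper_width: 27.1
gripper_force: 25.0
```

Emit:
{"method": "apply_moves", "body": {"deltas": [[0,0,0.001,0,-0.8],[0,0,0.002,0,-0.8],[0,0,0.003,0,-0.8],[0,0,0.004,0,-0.8]]}}

```text
time_s: 25.05
ee_pos: [451.5, -280.3, 124.9]
ee_rot: [180.0, -0.1, 4.8]
force: [0.2, 0.4, 4.6]
gripper_width: 27.1
gripper_force: 25.0
```

Emit:
{"method": "apply_moves", "body": {"deltas": [[0,0,0.0005,0,-0.8],[0,0,0.001,0,-0.8],[0,0,0.0015,0,-0.8],[0,0,0.002,0,-0.8]]}}

```text
time_s: 25.45
ee_pos: [451.4, -280.3, 122.7]
ee_rot: [180.0, -0.1, 4.8]
force: [-0.4, 0.4, 5.3]
gripper_width: 27.0
gripper_force: 25.0
```

Emit:
{"method": "apply_moves", "body": {"deltas": [[0,0,-0.0005,0,-0.5],[0,0,-0.0005,0,-0.3],[0,0,-0.0005,0,-0.2],[0,0,-0.0005,0,0],[0,0,-0.0005,0,0.2]], "grip_force": 10}}

```text
time_s: 25.95
ee_pos: [451.0, -280.1, 122.4]
ee_rot: [-180.0, 0.0, 4.8]
force: [0.6, -0.6, -0.0]
gripper_width: 49.9
gripper_force: 0.0
```

Emit:
{"method": "apply_moves", "body": {"deltas": [[0,0,0,0,0.2],[0,0,0,0,0.2],[0,0,0,0,0.2]]}}

```text
time_s: 26.25
ee_pos: [451.1, -280.1, 122.7]
ee_rot: [180.0, -0.0, 4.8]
force: [0.4, 0.7, -0.7]
gripper_width: 54.8
gripper_force: 0.0
```

Emit:
{"method": "apply_moves", "body": {"deltas": [[0,0,-0.01,0,0.2],[0,0,-0.03,0,0.2],[0,0,-0.055,0,0.2],[0,0,-0.09,0,0.2],[0,0,-0.13,0,0.2]]}}

```text
time_s: 26.75
ee_pos: [450.5, -279.7, 254.0]
ee_rot: [-180.0, 0.1, 4.8]
force: [1.2, -0.7, 0.2]
gripper_width: 55.3
gripper_force: 0.0
```

Emit:
{"method": "apply_moves", "body": {"deltas": [[-0.01,0.05,-0.02,0,0.2],[-0.02,0.1,-0.03,0,0.2],[-0.03,0.14,-0.03,0,0.2],[-0.04,0.17,-0.03,0,0.2],[-0.04,0.18,-0.03,0,0.2]]}}

```text
time_s: 27.25
ee_pos: [425.0, -465.9, 282.9]
ee_rot: [179.9, 0.0, 4.6]
force: [-0.4, -0.5, -0.4]
gripper_width: 54.7
gripper_force: 0.0
```

```bash
python3 - <<'E'
from workcell import env,cams
import cv2,numpy as np
s=cams.grab_frame("scene");t=cams.grab_frame("top")
e=env.state();print(e["ee_pos"],e["gripper_width"],e["force"])
f=lambda i:cv2.resize(i,None,fx=1.9,fy=1.9,interpolation=cv2.INTER_CUBIC)
cv2.imwrite("pics/s4c.png",np.hstack([f(s[140:360,120:330]),f(t[100:320,220:430+50-50])]))
cv2.imwrite("pics/top4.png",t)
E
```

```text
[ 426.12963867 -463.66443909  282.57356363] 54.81115958562112 [ 0.65862886 -0.39455076 -0.37455669]
```

View pics/s4c.png

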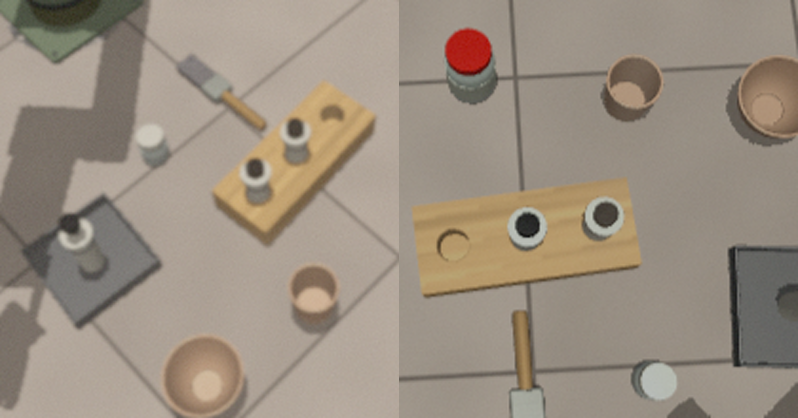

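The picture shows the clogged dispenser upright in the tray at (80,245). The two pressed ones are in the rack at (527,226) and (604,215), and nothing else has moved.

```bash
python3 -c "
from workcell import env
print(env.job_done())"
```

```text
the job is handed in; nothing more can be done
None
```

The job is handed in at about 27 s of the 61 s: the two free plungers are pressed home in the rack, pushed to at most 13 N, and the clogged dispenser, stopped at about 6 N, stands upright in the grey tray with nothing else on the table moved.

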